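# Release a power module's hidden latch with a probe and lift off its cover

### The job

Open the power module on the mat: take the probe from the tool rack, slide its tip along the groove in the module's front ledge until it drops into the release slot, and push the latch right down with it. Then pull the cover straight up off the module, keep it level and lower it right way up into the parts tray, flat on its floor in front of the heat sink. The probe ends upright in a hole of the rack again; leave the other tools and everything lying around where they are.

Things in the scene. Friction and masses are not known exactly. Their poses are not given: they have to be found in the camera images.
- base: Power module (fixed): black lower shell 96 x 180 mm (x, y), 40 mm high, with a grey cover standing out of it to 75 mm. Origin at the centre of its underside; x from the ledge towards the cover, y along. Front ledge with the groove: x -48 to -24 mm, top at z 40. Cover centred at x +10 mm, 2 mm play all round. Module, tray and rack trade places; each is turned up to 0.25 rad.
- groove (a point): Middle of the release groove, on its floor (36.5 mm above the bench, 3.5 mm below the ledge top); axes as the module's. The groove is 14 mm wide (x), 80 mm long (y -40 to +40), ends solid. The release slot in its floor, 12 mm long (y) and as wide as the groove, black in black, is centred anywhere from y -25 to +25 mm. 6 mm below the floor in the slot is the flat top of the latch plunger.
- latch (a joint): Travel of the latch plunger in m: 0 latched (cover held fast), grows as it is pushed down, 0.007 fully down. About 6 N pushes it; it stays where it is left. The hook is clear of the cover from 0.005 on, but push it right down.
- probe_grip (a point): Probe, 70 g: black grip of square section 18 x 18 mm, 75 mm long (this point is its centre; z up the tool, x and y square to the flats), on a round collar 22 mm across and 5 mm thick, with a straight blunt steel pin below, 6 mm in diameter and 62 mm long. It stands upright in a hole of the rack, collar on the rack's top, 42.5 mm below this point.
- probe_tip (a point): End of the probe's pin: 104.5 mm below probe_grip on the same axis.
- rack_top (a point): Tool rack (fixed), an aluminium block on legs, 56 x 200 mm, 70 mm high; this point is the centre of its top, x across, y along the row. Four vertical round holes of 14 mm diameter, through, at y -72, -24, +24, +72 mm. The tools stand in three of them, in any order; one is empty.
- cover_mid (a point): Cover: grey box open below, 64 mm wide (x), 150 mm long (y), 67 mm high, about 220 g; slots in its top. This point is its centre, half-way up; axes as the module's. On the module it sits 8 mm above the bench and 35 mm of it stands out of the shell; take it across its 64 mm width. Unlatched, spring contacts inside still grip it (about 7 N) until raised some 35 mm.
- tray: Parts tray (fixed), sheet steel, 150 x 200 mm (x, y), rim 14 mm high, walls and floor 3 mm. Origin at the centre of its underside. The heat sink lies in its back part (from x +25 mm on); the front part is free for the cover: centred near x -23, y 0 mm, its length along the tray's y.
- heatsink: Finned aluminium heat sink 40 x 90 x 28 mm lying in the tray, its length along the tray's y; origin at the centre of its underside. Leave alone.
- capacitor: Black can capacitor standing just in front of the module's ledge, 35 mm diameter, 50 mm high; origin at the centre of its underside. Leave alone.
- cleaner: Tip-cleaner pot with brass wool in front of the rack, 64 mm diameter, 43 mm high; origin at the centre of its underside. Leave alone.
- spool: Solder reel, 60 mm diameter, 50 mm high, standing on its flange; origin at the centre of its underside. Leave alone.
- jar: Flux jar, 48 mm diameter, 55 mm high; origin at the centre of its underside. Leave alone.
- multimeter: Multimeter lying on its back, 85 x 170 x 36 mm (43 mm at the dial); origin at the centre of its underside. Leave alone.
- driver_mid (a point): Screwdriver in the rack: round black handle 26 mm diameter, 80 mm high above the rack (this point half-way up it). Leave alone.
- nutdriver_mid (a point): Nut driver in the rack: slim stem with a ball top of 28 mm, 72 mm high above the rack (this point half-way up). Leave alone.
Not all that is in view belongs to the job. What is shaped like the part that bears cover_mid but pink is not meant. There is more than one size of the tray; the job needs the larger.

How it is judged:
By the outcome, as a careful person would: the job done as asked, in the order asked, and still so for the second after the job is handed in, with the robot touching nothing.
It also fails if it takes over 72 s, if anything falls off the work surface, if the arm or the gripper's body presses on something with over 40 N, if the wrist force passes 120 N, or if a joint passes its speed limit or range.

### The arm

A 7-joint arm with a two-finger parallel gripper is mounted at the origin on the work surface. World frame = base frame: x ahead of the robot, y to its left, z up, the work surface at z = 0. Lengths are in m, angles in rad, forces in N, time in s.
With the tool pointing down it reaches from about 0.35 to 0.9 m from the base axis. Payload 7.2 kg.
Tool frame: the origin (TCP) lies at the very end of the fingers, on their centre line; the grasp point (between the pads) lies 19 mm behind it; y points along the fingers, z is the direction in which the jaws open and shut, and the axes are right-handed (so a half turn about y gives the same grasp; the last joint's range is limited). The gripper opens to 85 mm and grips with 20 to 120 N. Pads are 22 mm wide; open, the fingers measure 114 mm over their backs; the gripper's body (76 mm by 85 mm) begins 54 mm behind the grasp point. The pads swing forward as they close: fully open they stand 13 mm farther back than shut.
Start: joints at [1.176, 0.411, -0.013, 1.596, 0.006, 1.134, -0.082], TCP at [0.201, -0.592, 0.195] pointing down, gripper open.
Joint ranges: [-2.95, 2.95], [-0.29, 1.99], [-1.47, 1.44], [0.14, 2.54], [-1.03, 4.17], [0.13, 1.85], [-2.86, 2.86]. Speed limits (rad/s): [2.39, 2.39, 3.01, 3.01, 3.14, 3.14, 3.14].

### API

Orientations are given as a 3x3 rotation matrix whose columns are the frame's x, y, z axes.
In Python, from workcell import status, viewer, r gives the robot as it stands.
- The arm moves only by the tool carry_out, never from a script. Its arguments are lists of equal length, an entry for each row: "hand": the gripper's target within -1 to 1 (shut at 1, half-way at 0, fully open at -1); "slide": the shift along the tool's x, y, z in mm, a list of three; "twist": the turn about the tool's y in degrees. In form: {"hand": [hand, ...], "slide": [[dx, dy, dz], ...], "twist": [twist, ...]}. A call has 1 to 8 rows; each row shifts and turns the pose as measured when the row begins, along the tool's axes as they then stand; what a row does not reach is not made up. A row lasts 1/10 s, in which the tool goes at most 50 mm and 8.59 degrees, less where a joint would pass 70% of its speed; a pose out of reach is approached as far as the arm can. A call with a gripper value outside its range is refused whole. The fingers move at their own pace and stop on an object; "squeeze" is the grip in N (left out, the last holds). Time passes only in rows, so rows that do not move let the fingers close. It gives the time, the measured TCP pose, the force and the opening at its end, in the units of the state.
- status.sense(): the state, without advancing time (a new reading comes with each control period).
- viewer.capture(name): name is "scene" or "top"; returns the picture (420x560x3 uint8, red, green, blue); there is no depth.
- viewer.get_calibration(name): a dict with "K" (3x3 intrinsics, pixels), "xyz" and "attitude" of the camera in the world. Camera axes: x right, y up, looking along -z (the intrinsics and any distortion apply to the point x, -y, -z); pixel columns grow to the right and rows downward; lengths in m; the calibration is good to about 2 mm. A picture is of the moment at which its call begins. get_calibration takes no time and is no camera call.
- r.hand_in(): hands the job in, once; it reports no verdict.
Trained networks look in the newest picture that a camera, given by its name, has taken for a name from the list of things; names that differ only in an ending like _2 or _b are one class to them, and where a whole thing is asked for, a point or a joint stands for the part that bears it (a point fixed in the world has none). Each returns a list of dicts, best first, with "conf" (0 to 1); they miss things now and then, are a little off and sometimes report something else, mostly with a low value. They report only what shows in the picture. A call takes as long as a camera call. They do not tell look-alikes from the thing itself.
- viewer.look_for(camera, label): "location" ([x, y, z] in m, in world coordinates, good to about 4 mm: the middle of the surface that is visible of it).
- viewer.masks_of(camera, label): "mask" (420x560 bool, what is visible of it).
- viewer.landmark_of(camera, label): "location" ([x, y, z] in m, in world coordinates, good to about 4 mm: a listed point, or the origin of a listed thing).
The state is a dict: "time": time; "joint_positions": joint angles; "joint_vel": joint speeds; "effort": joint torques, N m; "eef_pos": TCP position; "tool_rot": TCP orientation; "force": force on the tool from outside, world axes, zero at the start; "moment": the same for the moment, N m; "width": opening from 0.0 (shut) to 1.0 (fully open).
Only numpy, scipy, OpenCV 4.12 (cv2) and the standard library are available. Lean on these libraries where they do the work, as an engineer would, in place of code of your own. Each camera call takes 0.05 s, during which the arm holds its last target. There are 200 camera calls.

## Working session

There is one attempt and no reset: what is moved stays moved. The work goes in short steps, Python scripts to look and compute and a tool call to move; the robot and the scene stay as the last step left them, time stands still between calls to the robot, and variables do not carry over. Pictures are saved under pics/ and viewed, about 8 in all and at most 12, crops included, and the job is handed in when it is done.

Besides the shell and the picture viewer there is one more tool, called as a command line: name --pt "numbers of a row" for each row, then --argument value for the rest. carry_out: Moves the arm, as the interface text tells. Its arguments: {"type":"object","properties":{"hand":{"type":"array"},"slide":{"type":"array"},"twist":{"type":"array"},"squeeze":{"type":"number"}},"required":["hand","slide","twist"]}

```bash
mkdir -p pics; ls; python3 - <<'E'
from workcell import status, viewer, r
import cv2,numpy as np
np.set_printoptions(precision=4,suppress=True)
for n in("scene","top"):
    im=viewer.capture(n); cv2.imwrite(f"pics/{n}0.png",im[:,:,::-1]); c=viewer.get_calibration(n); print(n,c)
    for l in ("base","groove","probe_grip","rack_top","cover_mid","tray","heatsink","capacitor","cleaner","driver_mid","nutdriver_mid","spool","jar","multimeter"):
        print(l,[(round(d["conf"],2),np.round(d["location"],3)) for d in viewer.landmark_of(n,l)[:3]])
s=status.sense();print(s)
E
```

```text
pics
scene {'K': array([[415.0941,   0.    , 276.8244],
       [  0.    , 415.0941, 208.0232],
       [  0.    ,   0.    ,   1.    ]]), 'xyz': array([ 0.9068, -0.3164,  0.9666]), 'attitude': array([[ 0.7169, -0.5929,  0.3669],
       [ 0.6972,  0.6071, -0.3813],
       [ 0.0033,  0.5291,  0.8485]])}
base [(0.67, array([ 0.513, -0.014, -0.   ]))]
groove [(0.92, array([ 0.481, -0.022,  0.04 ]))]
probe_grip [(0.8, array([ 0.544, -0.312,  0.111]))]
rack_top [(0.63, array([ 0.539, -0.288,  0.066])), (0.6, array([ 0.458, -0.28 , -0.001]))]
cover_mid [(0.83, array([0.295, 0.364, 0.037])), (0.57, array([ 0.523, -0.012,  0.043])), (0.57, array([0.318, 0.156, 0.035]))]
tray [(0.68, array([ 0.533,  0.293, -0.001])), (0.64, array([0.663, 0.527, 0.002]))]
heatsink [(0.69, array([ 0.522, -0.215,  0.109])), (0.56, array([0.578, 0.314, 0.001]))]
capacitor [(0.68, array([ 0.438, -0.051,  0.001]))]
cleaner [(0.85, array([ 0.458, -0.28 , -0.002])), (0.35, array([ 0.533,  0.294, -0.003]))]
driver_mid [(0.86, array([ 0.524, -0.219,  0.114]))]
nutdriver_mid [(0.5, array([ 0.556, -0.356,  0.104]))]
spool [
[... 1292 characters left out ...]
ray([ 0.727, -0.191,  0.001]))]
multimeter [(0.74, array([ 0.523, -0.015,  0.042])), (0.72, array([ 0.29 , -0.29 , -0.002]))]
{'time': 1.5, 'joint_positions': array([ 1.1758,  0.4111, -0.0127,  1.5962,  0.0056,  1.1343, -0.0822]), 'joint_vel': array([ 0.0012,  0.0003,  0.0007,  0.0007, -0.    ,  0.0006,  0.0005]), 'effort': array([ -0.0004, -60.0405,   0.6809, -29.9727,   0.0139,   0.002 ,
        -0.    ]), 'eef_pos': array([ 0.2006, -0.5919,  0.1953]), 'tool_rot': array([[-0.9471, -0.    ,  0.321 ],
       [-0.321 ,  0.    , -0.9471],
       [ 0.    , -1.    , -0.    ]]), 'force': array([-0.2481, -0.192 ,  0.047 ]), 'moment': array([-0.0292,  0.0399,  0.0551]), 'width': 1.0017868312343514}
```

View images.

View pics/scene0.png

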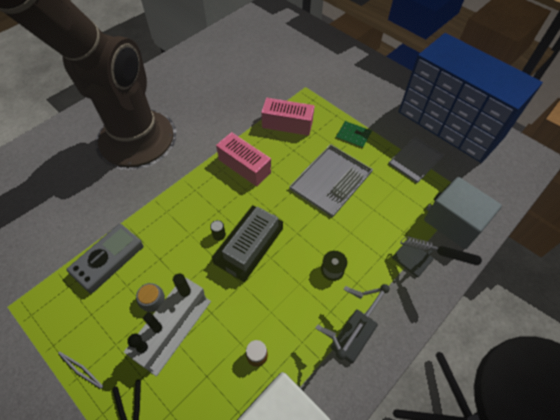

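View pics/top0.png

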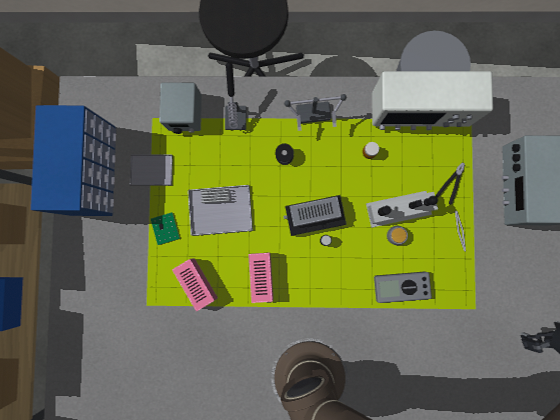

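```bash
cat > h.py <<'E'
from workcell import status, viewer, r
import cv2,numpy as np
from scipy.optimize import minimize
np.set_printoptions(precision=4,suppress=True)
def proj(n,P):
    c=viewer.get_calibration(n); q=(np.atleast_2d(P)-c["xyz"])@c["attitude"]*[1,-1,-1]
    u=q@c["K"].T; return u[:,:2]/u[:,2:]
def unproj(n,uv,z):
    c=viewer.get_calibration(n); d=np.linalg.inv(c["K"])@[uv[0],uv[1],1]*[1,-1,-1]; d=c["attitude"]@d
    return c["xyz"]+d*(z-c["xyz"][2])/d[2]
def world(p,P):
    P=np.atleast_2d(P).astype(float); c,s=np.cos(p[2]),np.sin(p[2])
    return np.c_[p[0]+c*P[:,0]-s*P[:,1],p[1]+s*P[:,0]+c*P[:,1],P[:,2]]
def box(x0,x1,y0,y1,z0,z1): return np.array([[x,y,z] for x in(x0,x1) for y in(y0,y1) for z in(z0,z1)])
def sil(n,p,boxes):
    m=np.zeros((1680,2240),np.uint8)
    for b in boxes: cv2.fillConvexPoly(m,cv2.convexHull(np.round((proj(n,world(p,b))+.5)*4).astype(np.int32)),1)
    return cv2.resize(m.astype(np.float32),(560,420),interpolation=cv2.INTER_AREA)
def fit(p0,boxes,masks):
    f=lambda p:sum(np.abs(sil(n,p,boxes)-m).sum()/m.sum() for n,m in masks.items())
    best=min((minimize(f,np.array(p0)+[0,0,d],method="Nelder-Mead",options=dict(initial_simplex=np.array(p0)+[0,0,d]+np.array([[0,0,0],[.006,0,0],[0,.006,0],[0,0,.08]]),xatol=1e-4,fatol=1e-4)) for d in(-.1,.1)),key=lambda o:o.fun)
    return best.x,best.fun
def mask(n,l,near):
    c=proj(n,near)[0]; L=[d for d in viewer.masks_of(n,l) if d["conf"]>.2]
    L=[d["mask"] for d in L if np.linalg.norm(np.argwhere(d["mask"]).mean(0)[::-1]-c)<25]
    return L[0].astype(np.float32) if L else None
MOD=[box(-.048,.048,-.09,.09,0,.04),box(-.022,.042,-.075,.075,0,.075)]
COV=[box(-.032,.032,-.075,.075,-.0335,.0335)]
RACK=[box(-.028,.028,-.1,.1,0,.07)]
TRAY=[box(-.075,.075,-.1,.1,0,.014)]
E
cat > a.py <<'E'
from h import *
im={n:viewer.capture(n) for n in("top","scene")}
def go(l,near,boxes,p0,extra=None):
    M={}
    for n in im:
        m=mask(n,l,near)
        if extra:
            e=mask(n,extra,near); m=e if m is None else (m if e is None else np.maximum(m,e))
        if m is not None: M[n]=m; p,f=fit(p0,boxes,{n:m}); print(l,n,int(m.sum()),p,round(f,3))
    p,f=fit(p0,boxes,M); print(l,"both",p,round(f,3)); return p
pm=go("base",[.515,-.016,.03],MOD,(.515,-.016,.15),"cover_mid")
pr=go("rack_top",[.54,-.285,.07],RACK,(.54,-.285,.236))
pt=go("tray",[.532,.295,0],TRAY,(.532,.295,.1),"heatsink")
def crop(n,x,y,w,h,k):
    I=cv2.resize(im[n][y:y+h,x:x+w,::-1],None,fx=k,fy=k,interpolation=cv2.INTER_CUBIC)
    def ln(P,c):
        q=np.round((proj(n,P)-[x,y]+.5)*k).astype(np.int32); cv2.polylines(I,[q],True,c,1)
    R=lambda p,a,b,c,d,z:world(p,[[a,c,z],[b,c,z],[b,d,z],[a,d,z]])
    ln(R(pm,-.043,-.029,-.04,.04,.04),(0,0,255)); ln(R(pm,-.048,.048,-.09,.09,.04),(255,0,0)); ln(R(pm,-.022,.042,-.075,.075,.075),(255,0,255))
    ln(R(pr,-.028,.028,-.1,.1,.07),(0,0,255))
    for h in(-.072,-.024,.024,.072): ln(R(pr,-.004,.004,h-.004,h+.004,.07),(255,0,0))
    ln(R(pt,-.075,.075,-.1,.1,.014),(0,0,255))
    return np.clip(I.astype(float)*1.5,0,255).astype(np.uint8)
A=crop("top",180,170,280,80,2.8);
B=cv2.resize(np.hstack([crop("scene",110,260,110,130,3),crop("scene",200,190,100,130,3)]),None,fx=1,fy=.95)
B=np.hstack([B,np.zeros((B.shape[0],max(0,A.shape[1]-B.shape[1]),3),np.uint8)])[:,:A.shape[1]]
cv2.imwrite("pics/crop1.png",np.vstack([A,B])[:600,:800])
E
python3 a.py
```

```text
base top 1512 [ 0.5166 -0.017   0.2072] 0.183
base scene 2635 [ 0.5168 -0.0174  0.2256] 0.117
base both [ 0.5161 -0.0171  0.2215] 0.308
rack_top top 1371 [ 0.545  -0.2894  0.1604] 0.469
rack_top scene 3006 [ 0.5509 -0.2875  0.231 ] 0.257
rack_top both [ 0.5481 -0.2882  0.2028] 0.771
tray top 2754 [0.5326 0.2921 0.0933] 0.053
tray scene 3100 [0.5333 0.292  0.0903] 0.05
tray both [0.5333 0.2921 0.091 ] 0.103
```

View pics/crop1.png

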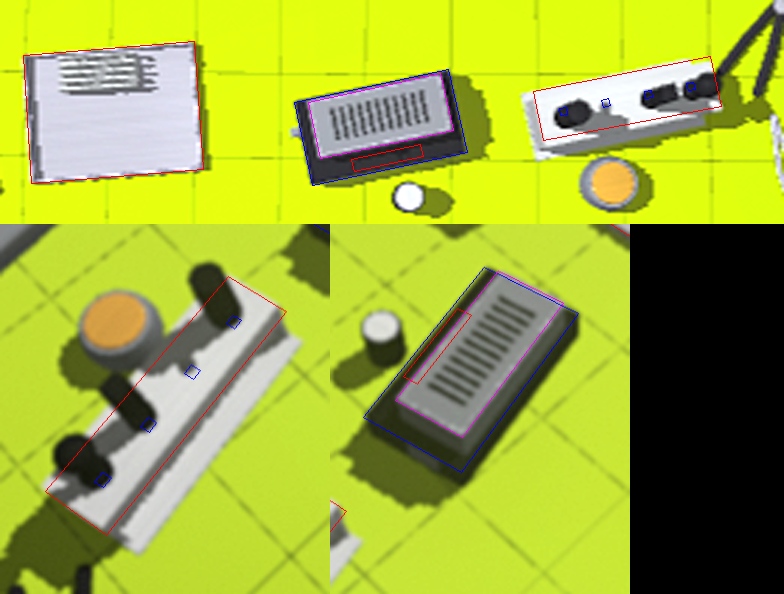

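carry_out --hand '[-1, -1, -1, -1, -1, -1, -1, -1]' --pt "0 0 0" --pt "0 0 0" --pt "0 0 0" --pt "0 0 0" --pt "0 0 0" --pt "0 0 0" --pt "0 0 0" --pt "0 0 0" --twist '[-8.5, -8.5, -8.5, -8.5, -8.5, -8.5, -8.5, -8.5]' --squeeze 60

```text
time: 2.9
eef_pos: [0.2008, -0.5919, 0.1954]
tool_rot: [[-0.04, -0.0, 0.999], [-0.999, -0.0, -0.04], [0.0, -1.0, -0.0]]
force: [0.1, -0.8, 0.6]
width: 0.999
```

```bash
cat > go.py <<'E'
import sys
from h import *
x,y,z,yaw=map(float,sys.argv[1:5])   # target TCP, jaw yaw in rad
s=status.sense(); R=s["tool_rot"]; d=np.array([x,y,z])-s["eef_pos"]
a=np.arctan2(R[1,2],R[0,2]); t=np.degrees((a-yaw+np.pi/2)%np.pi-np.pi/2)
print("t",round(s["time"],2),"pos",s["eef_pos"],"jaw",round(a,3),"tilt",R[2,1],"F",s["force"],"w",round(s["width"],3))
print("slide mm",np.round(R.T@d*1000,1),"twist",round(t,1),"after twist slide:",end=" ")
c,q=np.cos(np.radians(t)),np.sin(np.radians(t)); print(np.round((R@np.array([[c,0,q],[0,1,0],[-q,0,c]])).T@d*1000,1),"q7",s["joint_positions"][6])
E
python3 go.py .5435 -.3115 .18 .24
```

```text
t 2.9 pos [ 0.2008 -0.5919  0.1954] jaw -0.04 tilt -0.9999998500624955 F [ 0.1097 -0.7832  0.6128] w 0.999
slide mm [-293.9   15.1  331.2] twist -16.1 after twist slide: [-190.9   15.1  399.6] q7 1.0290703152186218
```

carry_out --hand '[-1, -1, -1, -1, -1, -1, -1, -1]' --pt "0 0 0" --pt "0 0 0" --pt "-19 0 40" --pt "-19 0 40" --pt "-19 0 40" --pt "-19 0 40" --pt "-19 0 40" --pt "-19 0 40" --twist '[-8, -8, 0, 0, 0, 0, 0, 0]'

```text
time: 3.7
eef_pos: [0.4025, -0.4235, 0.194]
tool_rot: [[0.238, -0.003, 0.971], [-0.971, -0.004, 0.238], [0.003, -1.0, -0.004]]
force: [0.1, -0.4, 0.8]
width: 1.002
```

```bash
python3 go.py .5435 -.3115 .18 .24
```

```text
t 3.7 pos [ 0.4025 -0.4235  0.194 ] jaw 0.241 tilt -0.999988071114293 F [ 0.0986 -0.4241  0.7666] w 1.002
slide mm [-75.2  13.2 163.7] twist 0.0 after twist slide: [-75.3  13.2 163.7] q7 0.8209630543876093
```

carry_out --hand '[-1, -1, -1, -1, -1, -1]' --pt "-15 0 33" --pt "-15 0 33" --pt "-15 0 33" --pt "-15 0 33" --pt "-13 5 30" --pt "0 0 0" --twist '[0, 0, 0, 0, 0, 0]'

```text
time: 4.3
eef_pos: [0.5531, -0.3018, 0.1892]
tool_rot: [[0.247, 0.001, 0.969], [-0.969, -0.002, 0.247], [0.002, -1.0, 0.001]]
force: [0.3, 0.1, 0.3]
width: 0.999
```

```bash
python3 go.py .5435 -.3115 .18 .24; python3 - <<'E'
from h import *
im={n:viewer.capture(n) for n in("top","scene")}
for n in im:
  for l in("probe_grip","probe_tip","driver_mid","nutdriver_mid","rack_top"): print(n,l,[(round(d["conf"],2),np.round(d["location"],4)) for d in viewer.landmark_of(n,l)[:2]])
p=(.5435,-.3115)
O=[]
for n,x,y in(("scene",105,250),("top",360,165)):
    w=h=130 if n=="scene" else 100; k=390/w
    I=cv2.resize(im[n][y:y+h,x:x+w,::-1],None,fx=k,fy=k,interpolation=cv2.INTER_CUBIC)
    I=np.clip(I*2.0,0,255).astype(np.uint8)
    for b in [(.075,.15)]:
      for z in b:
        q=np.round((proj(n,world((*p,.24),[[a,c,z] for a,c in((-.009,-.009),(.009,-.009),(.009,.009),(-.009,.009))]))-[x,y]+.5)*k).astype(np.int32); cv2.polylines(I,[q],True,(0,0,255),1)
    O.append(I)
cv2.imwrite("pics/p1.png",np.hstack(O))
E
```

```text
t 4.3 pos [ 0.5531 -0.3018  0.1892] jaw 0.25 tilt -0.999997338643001 F [0.261  0.1293 0.3006] w 0.999
slide mm [  6.9   9.2 -11.7] twist 0.5 after twist slide: [  7.1   9.2 -11.7] q7 0.4945362676730625
top probe_grip [(0.41, array([ 0.5388, -0.3131,  0.1155]))]
top probe_tip []
top driver_mid [(0.62, array([ 0.524 , -0.215 ,  0.1131])), (0.6, array([ 0.4487, -0.2808, -0.004 ]))]
top nutdriver_mid [(0.52, array([ 0.5534, -0.3578,  0.1055]))]
top rack_top [(0.78, array([ 0.5379, -0.2861,  0.068 ]))]
scene probe_grip [(0.52, array([ 0.5447, -0.3138,  0.1117]))]
scene probe_tip []
scene driver_mid [(0.71, array([ 0.5222, -0.2161,  0.1116]))]
scene nutdriver_mid []
scene rack_top [(0.89, array([ 0.5401, -0.2891,  0.0673]))]
```

View pics/p1.png

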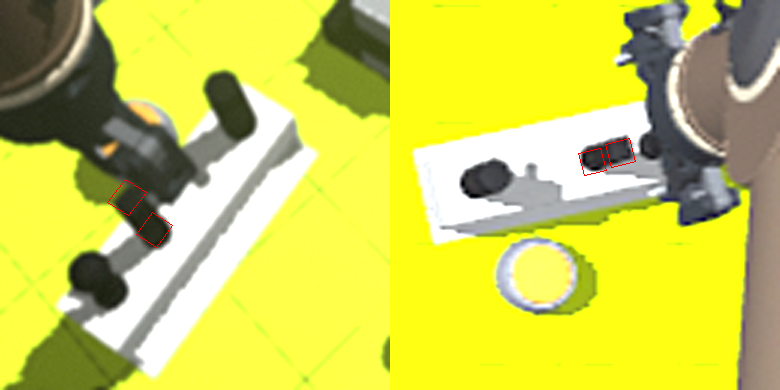

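carry_out --hand '[-1, -1, -1, -1, -1, -1]' --pt "7.3 0 -12.5" --pt "0 0 0" --pt "0 0 0" --pt "0 15 0" --pt "0 15 0" --pt "0 0 0" --twist '[0.5, 0, 0, 0, 0, 0]'

```text
time: 5.5
eef_pos: [0.537, -0.3196, 0.1572]
tool_rot: [[0.229, -0.001, 0.973], [-0.973, -0.006, 0.229], [0.005, -1.0, -0.002]]
force: [-0.7, -0.8, -0.1]
width: 1.001
```

```bash
python3 go.py .5428 -.312 .094 .24
```

```text
t 5.5 pos [ 0.537  -0.3196  0.1572] jaw 0.231 tilt -0.9999838648955104 F [-0.7319 -0.8192 -0.1398] w 1.001
slide mm [-6.4 63.2  7.5] twist -0.5 after twist slide: [-6.3 63.2  7.5] q7 0.5002219959637063
```

carry_out --hand '[-1, -1, -1, -1]' --pt "-6 0 7" --pt "0 0 0" --pt "0 0 0" --pt "0 0 0" --twist '[-0.5, 0, 0, 0]'

```text
time: 5.9
eef_pos: [0.5435, -0.31, 0.1563]
tool_rot: [[0.24, -0.001, 0.971], [-0.971, -0.004, 0.24], [0.004, -1.0, -0.002]]
force: [-0.1, 0.3, 0.3]
width: 1.0
```

```bash
python3 go.py .5428 -.312 .094 .24
```

```text
t 5.9 pos [ 0.5435 -0.31    0.1563] jaw 0.242 tilt -0.9999905782773877 F [-0.0714  0.319   0.3456] w 1.0
slide mm [ 1.5 62.3 -1. ] twist 0.1 after twist slide: [ 1.5 62.3 -1. ] q7 0.49185850305772105
```

carry_out --hand '[-1, -1, -1, -1, -1, -1, -1]' --pt "1 15 -1" --pt "0 15 0" --pt "0 15 0" --pt "0 10 0" --pt "0 4 0" --pt "0 0 0" --pt "0 0 0" --twist '[0, 0, 0, 0, 0, 0, 0]'

```text
time: 6.6
eef_pos: [0.5416, -0.3121, 0.0911]
tool_rot: [[0.239, -0.003, 0.971], [-0.971, -0.004, 0.239], [0.003, -1.0, -0.004]]
force: [0.3, -0.5, 1.2]
width: 0.998
```

```bash
python3 go.py .5428 -.312 .094 .24
```

```text
t 6.6 pos [ 0.5416 -0.3121  0.0911] jaw 0.242 tilt -0.9999886496905116 F [ 0.3485 -0.4767  1.194 ] w 0.998
slide mm [ 0.2 -2.9  1.2] twist 0.1 after twist slide: [ 0.2 -2.9  1.2] q7 0.46433820695813405
```

Good. Raise 3 mm and close.

carry_out --hand '[-1, 1, 1, 1, 1, 1, 1, 1]' --pt "0 -3 1" --pt "0 0 0" --pt "0 0 0" --pt "0 0 0" --pt "0 0 0" --pt "0 0 0" --pt "0 0 0" --pt "0 0 0" --twist '[0, 0, 0, 0, 0, 0, 0, 0]' --squeeze 60

```text
time: 7.4
eef_pos: [0.5444, -0.3123, 0.097]
tool_rot: [[0.239, 0.001, 0.971], [-0.971, -0.006, 0.239], [0.006, -1.0, -0.0]]
force: [0.3, 0.2, 0.2]
width: 0.197
```

carry_out --hand '[1, 1, 1, 1]' --pt "0 0 0" --pt "0 0 0" --pt "0 0 0" --pt "0 0 0" --twist '[0, 0, 0, 0]'

```text
time: 7.8
eef_pos: [0.5443, -0.3124, 0.0969]
tool_rot: [[0.239, 0.001, 0.971], [-0.971, -0.006, 0.239], [0.006, -1.0, -0.0]]
force: [-0.4, 0.1, -0.0]
width: 0.195
```

carry_out --hand '[1, 1, 1, 1, 1, 1, 1]' --pt "0 -15 0" --pt "0 -25 0" --pt "0 -40 0" --pt "0 -40 0" --pt "0 -40 0" --pt "0 -10 0" --pt "0 0 0" --twist '[0, 0, 0, 0, 0, 0, 0]'

```text
time: 8.5
eef_pos: [0.543, -0.3103, 0.2777]
tool_rot: [[0.24, 0.0, 0.971], [-0.971, -0.005, 0.24], [0.005, -1.0, -0.001]]
force: [-0.6, -0.8, -2.0]
width: 0.191
```

```bash
python3 go.py .4876 -.0545 .265 .2215
```

```text
t 8.5 pos [ 0.543  -0.3103  0.2777] jaw 0.243 tilt -0.9999894802842016 F [-0.5898 -0.7663 -2.0261] w 0.191
slide mm [-261.7   11.5    7.7] twist 1.2 after twist slide: [-261.8   11.5    2.2] q7 0.536523054188006
```

carry_out --hand '[1, 1, 1, 1, 1, 1, 1, 1]' --pt "-20 0 0" --pt "-40 0 0" --pt "-40 0 0" --pt "-40 0 0" --pt "-40 0 0" --pt "-40 0 0" --pt "-20 0 0" --pt "0 0 0" --twist '[1.2, 0, 0, 0, 0, 0, 0, 0]'

```text
time: 9.3
eef_pos: [0.4818, -0.0684, 0.2672]
tool_rot: [[0.216, -0.013, 0.976], [-0.976, -0.002, 0.216], [-0.001, -1.0, -0.013]]
force: [0.2, -0.2, -0.6]
width: 0.192
```

```bash
python3 go.py .4876 -.0545 .15 .2215
```

```text
t 9.3 pos [ 0.4818 -0.0684  0.2672] jaw 0.218 tilt -0.9999112777791764 F [ 0.1722 -0.1968 -0.6319] w 0.192
slide mm [-12.2 117.1  10.2] twist -0.2 after twist slide: [-12.2 117.1  10.3] q7 0.160937195335176
```

carry_out --hand '[1, 1, 1, 1, 1, 1, 1, 1]' --pt "-12 0 10" --pt "0 0 0" --pt "0 30 0" --pt "0 30 0" --pt "0 30 0" --pt "0 12 0" --pt "0 0 0" --pt "0 0 0" --twist '[0, 0, 0, 0, 0, 0, 0, 0]'

```text
time: 10.1
eef_pos: [0.4854, -0.0635, 0.1583]
tool_rot: [[0.21, -0.02, 0.977], [-0.978, -0.004, 0.21], [-0.0, -1.0, -0.02]]
force: [-0.2, -0.5, 0.0]
width: 0.193
```

```bash
python3 go.py .4876 -.0545 .138 .2215
```

```text
t 10.1 pos [ 0.4854 -0.0635  0.1583] jaw 0.212 tilt -0.9997982065920503 F [-0.2205 -0.4561  0.0113] w 0.193
slide mm [-8.4 20.2  4.5] twist -0.6 after twist slide: [-8.3 20.2  4.6] q7 0.06128095556036414
```

```bash
cat > tip.py <<'E'
from h import *
PM=(.5161,-.0171,.2215)
s=status.sense(); R=s["tool_rot"]; t=s["eef_pos"]+.089*R[:,1]
c,q=np.cos(PM[2]),np.sin(PM[2]); d=t[:2]-PM[:2]
print("t",round(s["time"],2),"tip local mm",np.round(np.array([c*d[0]+q*d[1],-q*d[0]+c*d[1],t[2]])*1000,1),"F",s["force"],"y axis",R[:,1],"jaw",round(np.arctan2(R[1,2],R[0,2]),4),"w",round(s["width"],3))
E
python3 tip.py; python3 - <<'E'
from h import *
O=[]
s=status.sense(); R=s["tool_rot"]; T=s["eef_pos"]+.089*R[:,1]
for n,x,y,w in(("scene",195,170,110),("top",280,170,90)):
    im=viewer.capture(n); k=390/w
    print(n,[ (round(d["conf"],2),np.round(d["location"],4)) for d in viewer.landmark_of(n,"probe_tip")],T)
    I=cv2.resize(im[y:y+w,x:x+w,::-1],None,fx=k,fy=k,interpolation=cv2.INTER_CUBIC)
    I=np.clip((I/255.)**.5*255,0,255).astype(np.uint8)
    def ln(P,c,cl=True): cv2.polylines(I,[np.round((proj(n,P)-[x,y]+.5)*k).astype(np.int32)],cl,c,1)
    ln(world((.5161,-.0171,.2215),[[a,b,.04] for a,b in((-.043,-.04),(-.029,-.04),(-.029,.04),(-.043,.04))]),(0,0,255))
    ln(np.array([T,T-.062*R[:,1]]),(255,0,255),False)
    O.append(I)
cv2.imwrite("pics/p2.png",np.hstack(O))
E
```

```text
t 10.1 tip local mm [-42.  -38.5  69.3] F [-0.2205 -0.4561  0.0113] y axis [-0.0197 -0.004  -0.9998] jaw 0.2117 w 0.193
scene [(0.57, array([ 0.4863, -0.0625,  0.0684])), (0.35, array([ 0.4533, -0.2808,  0.0002]))] [ 0.4836 -0.0639  0.0693]
top [] [ 0.4836 -0.0639  0.0693]
```

View pics/p2.png

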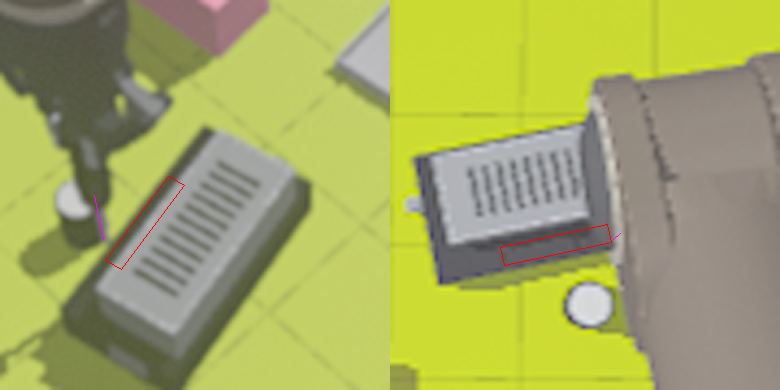

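carry_out --hand '[1, 1, 1, 1, 1, 1]' --pt "-7.5 0 6" --pt "0 0 0" --pt "0 9 0" --pt "0 9 0" --pt "0 0 0" --pt "0 0 0" --twist '[-0.5, 0, 0, 0, 0, 0]'

```text
time: 10.9
eef_pos: [0.4915, -0.0531, 0.141]
tool_rot: [[0.221, -0.014, 0.975], [-0.975, -0.005, 0.221], [0.002, -1.0, -0.015]]
force: [-0.1, 0.3, 0.6]
width: 0.191
```

```bash
python3 tip.py
```

```text
t 10.9 tip local mm [-33.3 -29.9  52.1] F [-0.0689  0.2778  0.5904] y axis [-0.0142 -0.0052 -0.9999] jaw 0.223 w 0.191
```

carry_out --hand '[1, 1, 1, 1, 1]' --pt "1 0 -3" --pt "0 0 0" --pt "0 7 0" --pt "0 0 0" --pt "0 0 0" --twist '[0, 0, 0, 0, 0]'

```text
time: 11.4
eef_pos: [0.4883, -0.0554, 0.1335]
tool_rot: [[0.221, -0.014, 0.975], [-0.975, -0.005, 0.22], [0.002, -1.0, -0.015]]
force: [0.4, -0.2, -1.4]
width: 0.194
```

```bash
python3 tip.py
```

```text
t 11.4 tip local mm [-36.8 -31.4  44.5] F [ 0.4412 -0.2433 -1.371 ] y axis [-0.0143 -0.0053 -0.9999] jaw 0.2223 w 0.194
```

carry_out --hand '[1, 1, 1, 1]' --pt "0 3 0" --pt "0 2 0" --pt "0 1.5 0" --pt "0 0 0" --twist '[0, 0, 0, 0]'

```text
time: 11.8
eef_pos: [0.4883, -0.0554, 0.1265]
tool_rot: [[0.221, -0.014, 0.975], [-0.975, -0.005, 0.221], [0.002, -1.0, -0.015]]
force: [-1.1, 1.2, -0.6]
width: 0.189
```

```bash
python3 tip.py
```

```text
t 11.8 tip local mm [-36.8 -31.4  37.5] F [-1.1416  1.154  -0.6238] y axis [-0.0142 -0.0052 -0.9999] jaw 0.2224 w 0.189
```

Tip at 37.5, below the ledge top (40), so it's inside the groove. Touch the floor.

carry_out --hand '[1, 1, 1]' --pt "0 1.5 0" --pt "0 1 0" --pt "0 0.5 0" --twist '[0, 0, 0]'

```text
time: 12.1
eef_pos: [0.4894, -0.0554, 0.1251]
tool_rot: [[0.22, -0.012, 0.975], [-0.975, -0.006, 0.22], [0.003, -1.0, -0.013]]
force: [-1.9, 0.2, 5.7]
width: 0.196
```

```bash
python3 tip.py
```

```text
t 12.1 tip local mm [-35.7 -31.8  36.1] F [-1.8754  0.2296  5.7081] y axis [-0.0122 -0.0062 -0.9999] jaw 0.2222 w 0.196
```

carry_out --hand '[1, 1, 1, 1]' --pt "-2.5 0.5 0" --pt "-2.5 0.5 0" --pt "-2.5 0.5 0" --pt "-2.5 0.5 0" --twist '[0, 0, 0, 0]'

```text
time: 12.5
eef_pos: [0.4882, -0.0497, 0.1251]
tool_rot: [[0.218, -0.01, 0.976], [-0.976, -0.013, 0.218], [0.01, -1.0, -0.012]]
force: [-0.1, -4.9, 5.5]
width: 0.195
```

```bash
python3 tip.py
```

```text
t 12.5 tip local mm [-35.4 -26.6  36.1] F [-0.0623 -4.8899  5.5426] y axis [-0.0095 -0.0127 -0.9999] jaw 0.2199 w 0.195
```

carry_out --hand '[1, 1, 1, 1]' --pt "-3 0.2 0" --pt "-3 0.3 0" --pt "-3 0.3 0" --pt "-3 0.3 0" --twist '[0, 0, 0, 0]'

```text
time: 12.9
eef_pos: [0.4857, -0.0378, 0.1238]
tool_rot: [[0.217, -0.009, 0.976], [-0.976, -0.013, 0.217], [0.011, -1.0, -0.011]]
force: [0.2, -0.7, 0.8]
width: 0.195
```

```bash
python3 tip.py
```

```text
t 12.9 tip local mm [-35.3 -14.5  34.9] F [ 0.2492 -0.6971  0.8379] y axis [-0.0088 -0.0133 -0.9999] jaw 0.219 w 0.195
```

carry_out --hand '[1, 1, 1]' --pt "0 1 0" --pt "0 1 0" --pt "0 0 0" --twist '[0, 0, 0]'

```text
time: 13.2
eef_pos: [0.4856, -0.0375, 0.1214]
tool_rot: [[0.219, -0.009, 0.976], [-0.976, -0.014, 0.218], [0.011, -1.0, -0.012]]
force: [0.8, -2.2, 1.0]
width: 0.195
```

```bash
python3 tip.py
```

```text
t 13.2 tip local mm [-35.3 -14.2  32.4] F [ 0.8131 -2.2139  0.9849] y axis [-0.0089 -0.0135 -0.9999] jaw 0.2202 w 0.195
```

carry_out --hand '[1, 1, 1, 1, 1]' --pt "0.7 1.5 0" --pt "0 1.5 0" --pt "0 1 0" --pt "0 1 0" --pt "0 1 0" --twist '[0, 0, 0, 0, 0]'

```text
time: 13.7
eef_pos: [0.4863, -0.0383, 0.1165]
tool_rot: [[0.218, -0.008, 0.976], [-0.976, -0.014, 0.217], [0.012, -1.0, -0.011]]
force: [-0.1, -1.6, 7.0]
width: 0.195
```

```bash
python3 tip.py
```

```text
t 13.7 tip local mm [-34.6 -15.2  27.5] F [-0.0618 -1.6102  6.9914] y axis [-0.008  -0.0137 -0.9999] jaw 0.2192 w 0.195
```

carry_out --hand '[1, 1, 1, 1, 1]' --pt "0 1.5 0" --pt "0 1.5 0" --pt "0 1.5 0" --pt "0 1.5 0" --pt "0 1.5 0" --twist '[0, 0, 0, 0, 0]'

```text
time: 14.2
eef_pos: [0.4869, -0.0383, 0.1117]
tool_rot: [[0.216, -0.007, 0.976], [-0.976, -0.015, 0.216], [0.013, -1.0, -0.01]]
force: [-4.4, -1.0, 20.0]
width: 0.193
```

```bash
python3 tip.py
```

```text
t 14.2 tip local mm [-34.  -15.5  22.7] F [-4.3766 -1.0318 20.0125] y axis [-0.0068 -0.0149 -0.9999] jaw 0.2181 w 0.193
```

carry_out --hand '[1, 1, 1, 1, 1, 1, 1]' --pt "0 -10 0" --pt "0 -20 0" --pt "0 -35 0" --pt "0 -40 0" --pt "0 -40 0" --pt "0 -15 0" --pt "0 0 0" --twist '[0, 0, 0, 0, 0, 0, 0]'

```text
time: 14.9
eef_pos: [0.4865, -0.0318, 0.2778]
tool_rot: [[0.22, -0.01, 0.975], [-0.975, -0.008, 0.22], [0.005, -1.0, -0.012]]
force: [0.1, -0.8, -0.8]
width: 0.198
```

```bash
python3 go.py .5443 -.3124 .27 .241;python3 tip.py
```

```text
t 14.9 pos [ 0.4865 -0.0318  0.2778] jaw 0.222 tilt -0.9999167490609517 F [ 0.0874 -0.7628 -0.8016] w 0.198
slide mm [286.4   9.4  -5.3] twist -1.1 after twist slide: [286.3   9.4 -10.8] q7 0.08367146680678707
t 14.9 tip local mm [-33.1  -8.3 188.8] F [ 0.0874 -0.7628 -0.8016] y axis [-0.0103 -0.0078 -0.9999] jaw 0.2218 w 0.198
```

carry_out --hand '[1, 1, 1, 1, 1, 1, 1, 1]' --pt "20 0 0" --pt "40 0 0" --pt "40 0 0" --pt "40 0 0" --pt "40 0 -3" --pt "40 0 -3" --pt "30 0 -3" --pt "0 0 0" --twist '[-1.1, 0, 0, 0, 0, 0, 0, 0]'

```text
time: 15.7
eef_pos: [0.5376, -0.2796, 0.2686]
tool_rot: [[0.248, -0.018, 0.968], [-0.969, 0.0, 0.248], [-0.005, -1.0, -0.017]]
force: [1.1, -0.8, -0.7]
width: 0.193
```

```bash
python3 go.py .5443 -.3124 .2 .241
```

```text
t 15.7 pos [ 0.5376 -0.2796  0.2686] jaw 0.251 tilt -0.9998399133521312 F [ 1.0567 -0.8363 -0.7287] w 0.193
slide mm [33.7 68.5 -0.4] twist 0.6 after twist slide: [33.7 68.5 -0.1] q7 0.5005400295234196
```

carry_out --hand '[1, 1, 1, 1, 1]' --pt "15 0 0" --pt "15 0 0" --pt "0 0 0" --pt "0 0 0" --pt "0 0 0" --twist '[0.5, 0, 0, 0, 0]'

```text
time: 16.2
eef_pos: [0.5452, -0.3077, 0.2648]
tool_rot: [[0.242, -0.021, 0.97], [-0.97, 0.005, 0.242], [-0.01, -1.0, -0.02]]
force: [0.5, 0.0, -1.1]
width: 0.194
```

```bash
python3 go.py .5443 -.3124 .2 .241; python3 - <<'E'
from h import *
s=status.sense();print("tip",s["eef_pos"]+.089*s["tool_rot"][:,1])
E
```

```text
t 16.2 pos [ 0.5452 -0.3077  0.2648] jaw 0.245 tilt -0.9997579311455892 F [ 0.5196  0.0261 -1.0811] w 0.194
slide mm [ 5.  64.8 -0.8] twist 0.2 after twist slide: [ 5.  64.8 -0.8] q7 0.5285720087670843
tip [ 0.5433 -0.3072  0.1758]
```

carry_out --hand '[1, 1, 1, 1, 1, 1, 1]' --pt "5 0 0" --pt "0 0 0" --pt "0 20 0" --pt "0 25 0" --pt "0 25 0" --pt "0 10 0" --pt "0 0 0" --twist '[0, 0, 0, 0, 0, 0, 0]'

```text
time: 16.9
eef_pos: [0.5471, -0.31, 0.1859]
tool_rot: [[0.246, -0.016, 0.969], [-0.969, 0.003, 0.246], [-0.006, -1.0, -0.015]]
force: [0.6, -0.1, -0.5]
width: 0.194
```

```bash
python3 go.py .5446 -.312 .097 .241; python3 - <<'E'
from h import *
s=status.sense();R=s["tool_rot"];t=s["eef_pos"]+.089*R[:,1];print("tip",t,"need",R.T@(np.array([.5446,-.312,t[2]])-t)*1000)
E
```

```text
t 16.9 pos [ 0.5471 -0.31    0.1859] jaw 0.249 tilt -0.9998680473619626 F [ 0.5856 -0.1392 -0.516 ] w 0.194
slide mm [ 1.9 88.9 -1.6] twist 0.5 after twist slide: [ 1.9 88.9 -1.6] q7 0.5084396936071055
tip [ 0.5457 -0.3097  0.0969] need [ 1.9315  0.0111 -1.5747]
```

carry_out --hand '[1, 1, 1, 1, 1]' --pt "2 0 -1.5" --pt "0 0 0" --pt "0 15 0" --pt "0 15 0" --pt "0 0 0" --twist '[0.4, 0, 0, 0, 0]'

```text
time: 17.4
eef_pos: [0.5475, -0.3132, 0.1576]
tool_rot: [[0.239, -0.011, 0.971], [-0.971, -0.0, 0.239], [-0.002, -1.0, -0.011]]
force: [-0.9, 0.2, -0.6]
width: 0.188
```

```bash
python3 - <<'E'
from h import *
s=status.sense();R=s["tool_rot"];t=s["eef_pos"]+.089*R[:,1];print("tip",t,"need",R.T@(np.array([.5446,-.312,t[2]])-t)*1000,s["force"],s["moment"])
E
```

```text
tip [ 0.5466 -0.3133  0.0686] need [-1.6904  0.0212 -1.6096] [-0.8591  0.2472 -0.609 ] [-0.0092 -0.0222 -0.0222]
```

Tip is below the rack top without contact: it is in the hole. Correct sideways and lower.

carry_out --hand '[1, 1, 1, 1, 1, 1]' --pt "-1.5 3 -1.5" --pt "0 10 0" --pt "0 15 0" --pt "0 15 0" --pt "0 5 0" --pt "0 0 0" --twist '[0, 0, 0, 0, 0, 0]'

```text
time: 18.0
eef_pos: [0.5444, -0.3116, 0.1044]
tool_rot: [[0.239, -0.012, 0.971], [-0.971, 0.001, 0.239], [-0.004, -1.0, -0.012]]
force: [0.1, 0.1, 0.5]
width: 0.196
```

```bash
cat > tr.py <<'E'
from h import *
s=status.sense();R=s["tool_rot"];t=s["eef_pos"]+.089*R[:,1];print(s["time"],"tip",t,"need",R.T@(np.array([.5446,-.312,t[2]])-t)*1000,s["force"],s["moment"])
E
python3 tr.py
```

```text
18.0 tip [ 0.5433 -0.3115  0.0154] need [ 0.7694 -0.0162  1.1375] [0.1428 0.1167 0.51  ] [-0.0099  0.0109 -0.0004]
```

carry_out --hand '[1, 1, 1, 1]' --pt "0 3 0" --pt "0 2.5 0" --pt "0 1 0" --pt "0 0.5 0" --twist '[0, 0, 0, 0]'

```text
time: 18.4
eef_pos: [0.5451, -0.3118, 0.0978]
tool_rot: [[0.239, -0.011, 0.971], [-0.971, 0.0, 0.239], [-0.003, -1.0, -0.011]]
force: [-0.9, 0.4, -1.6]
width: 0.188
```

```bash
python3 tr.py
```

```text
18.4 tip [ 0.5441 -0.3118  0.0088] need [ 0.2815 -0.0055  0.4462] [-0.9452  0.3567 -1.5995] [ 0.0431 -0.0331 -0.0129]
```

carry_out --hand '[1, 1, 0, 0, 0, 0, 0]' --pt "0 0.7 0" --pt "0 0.7 0" --pt "0 0 0" --pt "0 0 0" --pt "0 0 0" --pt "0 0 0" --pt "0 0 0" --twist '[0, 0, 0, 0, 0, 0, 0]'

```text
time: 19.1
eef_pos: [0.546, -0.3122, 0.0977]
tool_rot: [[0.239, -0.009, 0.971], [-0.971, -0.001, 0.239], [-0.001, -1.0, -0.009]]
force: [-0.2, 0.1, 0.2]
width: 0.494
```

carry_out --hand '[0, 0, 0, 0, 0, 0, 0, 0]' --pt "0 -10 0" --pt "0 -25 0" --pt "0 -40 0" --pt "0 -40 0" --pt "-30 -20 0" --pt "-40 0 0" --pt "-40 0 0" --pt "-40 0 0" --twist '[0, 0, 0, 0, 0, 0, 0, 0]'

```text
time: 19.9
eef_pos: [0.5112, -0.1681, 0.2428]
tool_rot: [[0.23, -0.005, 0.973], [-0.973, -0.003, 0.23], [0.002, -1.0, -0.006]]
force: [0.9, 0.6, -0.3]
width: 0.5
```

```bash
python3 go.py .5259 -.0149 .16 .2215; python3 - <<'E'
from h import *
O=[]
PM=(.5161,-.0171,.2215)
for n,x,y,w in(("scene",105,190,200),("top",280,150,180)):
    im=viewer.capture(n); k=390/w
    for l in("probe_grip","cover_mid"): print(n,[ (round(d["conf"],2),np.round(d["location"],4)) for d in viewer.landmark_of(n,l)])
    I=cv2.resize(im[y:y+w,x:x+w,::-1],None,fx=k,fy=k,interpolation=cv2.INTER_CUBIC)
    O.append(np.clip((I/255.)**.6*255,0,255).astype(np.uint8))
cv2.imwrite("pics/p3.png",np.hstack(O))
E
```

```text
t 19.9 pos [ 0.5112 -0.1681  0.2428] jaw 0.232 tilt -0.99998250703012 F [ 0.8961  0.5915 -0.2704] w 0.5
slide mm [-145.9   82.3   50. ] twist 0.6 after twist slide: [-146.4   82.3   48.5] q7 0.32280202715583295
scene []
scene [(0.91, array([0.2948, 0.3625, 0.039 ])), (0.6, array([ 0.5246, -0.0121,  0.0388])), (0.56, array([0.3218, 0.1559, 0.0349]))]
top [(0.22, array([ 0.4488, -0.2768, -0.0017]))]
top [(0.75, array([0.3221, 0.1609, 0.0334])), (0.67, array([ 0.5237, -0.0158,  0.0417])), (0.6, array([0.2935, 0.3653, 0.0324]))]
```

View pics/p3.png

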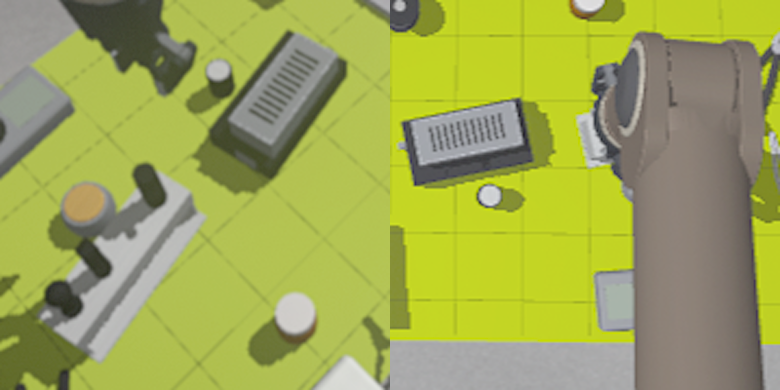

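carry_out --hand '[-1, -1, -1, -1, -1, -1, -1]' --pt "-30 0 10" --pt "-35 0 12" --pt "-35 0 12" --pt "-30 10 8" --pt "0 20 0" --pt "0 20 0" --pt "0 0 0" --twist '[0.6, 0, 0, 0, 0, 0, 0]'

```text
time: 20.9
eef_pos: [0.5271, -0.0398, 0.189]
tool_rot: [[0.202, -0.007, 0.979], [-0.979, -0.002, 0.202], [0.0, -1.0, -0.008]]
force: [-0.1, -1.3, 0.1]
width: 1.001
```

```bash
python3 go.py .5255 -.0149 .12 .2215
```

```text
t 20.9 pos [ 0.5271 -0.0398  0.189 ] jaw 0.203 tilt -0.9999714779024397 F [-0.0616 -1.3122  0.1244] w 1.001
slide mm [-24.7  69.    4. ] twist -1.1 after twist slide: [-24.7  69.    4.4] q7 0.008864992568983272
```

carry_out --hand '[-1, -1, -1, -1, -1, -1, -1]' --pt "-12 0 2" --pt "-11 0 2" --pt "0 0 0" --pt "0 20 0" --pt "0 30 0" --pt "0 12 0" --pt "0 0 0" --twist '[-1.1, 0, 0, 0, 0, 0, 0]'

```text
time: 21.6
eef_pos: [0.5303, -0.0163, 0.1309]
tool_rot: [[0.218, 0.001, 0.976], [-0.976, -0.002, 0.218], [0.003, -1.0, 0.0]]
force: [0.4, -0.2, 0.2]
width: 0.993
```

```bash
python3 go.py .5255 -.0149 .04 .2215
```

```text
t 21.6 pos [ 0.5303 -0.0163  0.1309] jaw 0.22 tilt -0.9999967330694317 F [ 0.3755 -0.2262  0.1762] w 0.993
slide mm [-2.6 90.8 -4.4] twist -0.1 after twist slide: [-2.6 90.8 -4.4] q7 -0.06820026113048044
```

carry_out --hand '[-1, -1, -1, -1, -1, -1]' --pt "-2 0 -4" --pt "0 0 0" --pt "0 20 0" --pt "0 20 0" --pt "0 0 0" --pt "0 0 0" --twist '[0, 0, 0, 0, 0, 0]'

```text
time: 22.2
eef_pos: [0.5302, -0.0153, 0.097]
tool_rot: [[0.217, 0.011, 0.976], [-0.976, -0.004, 0.217], [0.006, -1.0, 0.01]]
force: [0.1, -0.1, -0.4]
width: 0.995
```

```bash
python3 go.py .5255 -.0149 .04 .2215
```

```text
t 22.2 pos [ 0.5302 -0.0153  0.097 ] jaw 0.219 tilt -0.9999360457457823 F [ 0.1274 -0.1404 -0.4471] w 0.995
slide mm [-1.7 57.  -5. ] twist -0.1 after twist slide: [-1.7 57.  -5. ] q7 -0.10368116911488826
```

carry_out --hand '[-1, -1, -1, -1, -1, -1, -1]' --pt "-1.5 0 -4.5" --pt "0 0 0" --pt "0 10 0" --pt "0 12 0" --pt "0 12 0" --pt "0 8 0" --pt "0 0 0" --twist '[0, 0, 0, 0, 0, 0, 0]'

```text
time: 22.9
eef_pos: [0.5271, -0.0151, 0.0542]
tool_rot: [[0.217, 0.015, 0.976], [-0.976, -0.004, 0.217], [0.007, -1.0, 0.013]]
force: [-0.2, -0.9, 0.6]
width: 0.996
```

```bash
python3 go.py .5255 -.0149 .04 .2215
```

```text
t 22.9 pos [ 0.5271 -0.0151  0.0542] jaw 0.219 tilt -0.9998848350860033 F [-0.2479 -0.9263  0.6228] w 0.996
slide mm [-0.7 14.2 -1.7] twist -0.2 after twist slide: [-0.7 14.2 -1.7] q7 -0.1486986095187737
```

carry_out --hand '[-1, -1, -1, -1]' --pt "0 6 -1.7" --pt "0 6 0" --pt "0 1 0" --pt "0 0 0" --twist '[-0.2, 0, 0, 0]'

```text
time: 23.3
eef_pos: [0.5254, -0.0153, 0.0396]
tool_rot: [[0.221, 0.014, 0.975], [-0.975, -0.004, 0.221], [0.007, -1.0, 0.012]]
force: [0.1, -0.0, -0.2]
width: 1.001
```

```bash
python3 go.py .5255 -.0149 .04 .2215; python3 - <<'E'
from h import *
O=[]
for n,x,y,w in(("scene",190,170,120),):
    im=viewer.capture(n); k=580/w
    I=cv2.resize(im[y:y+w,x:x+w,::-1],None,fx=k,fy=k,interpolation=cv2.INTER_CUBIC)
    O.append(np.clip((I/255.)**.5*255,0,255).astype(np.uint8))
cv2.imwrite("pics/p4.png",np.hstack(O))
E
```

```text
t 23.3 pos [ 0.5254 -0.0153  0.0396] jaw 0.223 tilt -0.9999002597715279 F [ 0.0598 -0.0194 -0.1821] w 1.001
slide mm [-0.4 -0.4  0.2] twist 0.1 after twist slide: [-0.4 -0.4  0.2] q7 -0.1597746666420846
```

View pics/p4.png

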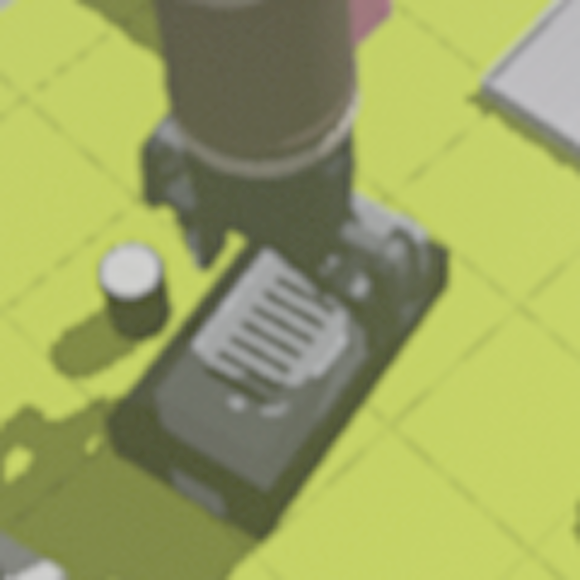

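The fingers straddle the cover (left finger at ~(205,250), right one at ~(390,260)); the capacitor at (130,290) is clear. Close.

carry_out --hand '[1, 1, 1, 1, 1, 1]' --pt "0 0 0" --pt "0 0 0" --pt "0 0 0" --pt "0 0 0" --pt "0 0 0" --pt "0 0 0" --twist '[0, 0, 0, 0, 0, 0]' --squeeze 60

```text
time: 23.95
eef_pos: [0.5263, -0.0154, 0.0408]
tool_rot: [[0.221, 0.016, 0.975], [-0.975, -0.004, 0.221], [0.008, -1.0, 0.015]]
force: [0.1, 0.9, 0.4]
width: 0.003
```

carry_out --hand '[1, 1, 1, 1]' --pt "0 -3 0" --pt "0 -4 0" --pt "0 -4 0" --pt "0 -4 0" --twist '[0, 0, 0, 0]'

```text
time: 24.35
eef_pos: [0.5257, -0.0153, 0.0567]
tool_rot: [[0.221, 0.015, 0.975], [-0.975, -0.004, 0.221], [0.007, -1.0, 0.014]]
force: [-0.4, 0.3, 1.0]
width: -0.001
```

```bash
python3 go.py .5255 -.0149 .16 .2215
```

```text
t 24.35 pos [ 0.5257 -0.0153  0.0567] jaw 0.223 tilt -0.9998777740164597 F [-0.3817  0.2924  1.0175] w -0.001
slide mm [   0.3 -103.3    1.3] twist 0.1 after twist slide: [   0.3 -103.3    1.3] q7 -0.1425034232616036
```

```bash
python3 - <<'E'
from h import *
O=[]
s=status.sense(); P=s["eef_pos"]
for n,x,y,w in(("scene",190,170,120),("top",280,160,100)):
    im=viewer.capture(n); k=390/w
    print(n,[ (round(d["conf"],2),np.round(d["location"],4)) for d in viewer.landmark_of(n,"cover_mid")])
    I=cv2.resize(im[y:y+w,x:x+w,::-1],None,fx=k,fy=k,interpolation=cv2.INTER_CUBIC)
    I=np.clip((I/255.)**.5*255,0,255).astype(np.uint8)
    q=np.round((proj(n,P)[0]-[x,y]+.5)*k).astype(int); cv2.circle(I,tuple(int(v) for v in q),4,(0,0,255),1)
    O.append(I)
cv2.imwrite("pics/p5.png",np.hstack(O))
E
```

```text
scene [(0.7, array([0.295 , 0.3641, 0.0352])), (0.63, array([ 0.522 , -0.0135,  0.0383]))]
top [(0.86, array([0.3224, 0.163 , 0.0316])), (0.75, array([0.2924, 0.3654, 0.0366])), (0.48, array([ 0.5254, -0.0182,  0.0402]))]
```

View pics/p5.png

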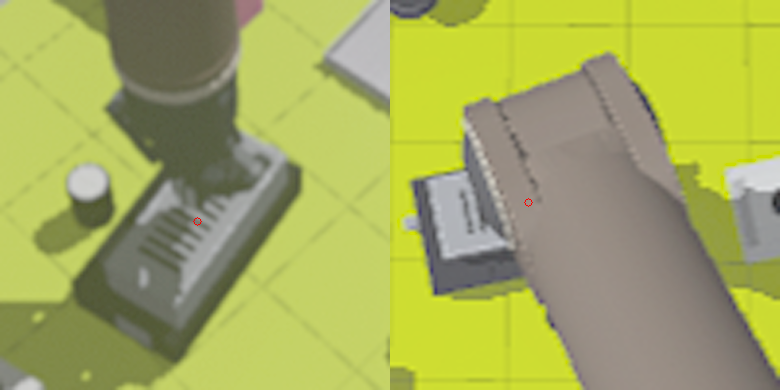

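```bash
python3 - <<'E'
from h import *
def zat(n,px,xy):
    zs=np.arange(0,.25,.001); d=[np.linalg.norm(proj(n,[xy[0],xy[1],z])[0]-px) for z in zs]; i=int(np.argmin(d)); return zs[i],d[i]
print(zat("scene",(190+205/4.833,170+262/4.833),(.4765,-.0263)))
print(zat("scene",(190+205/3.25,170+205/3.25),(.5257,-.0153)))
for z in (.04,.053,.07,.09):
    print(z,[(proj("scene",np.array([.5254,-.0153,z])+o*np.array([.975,.221,0]))[0]-[190,170])*4.833 for o in(-.05,.05)],(proj("scene",[.5257,-.0153,z+.017])[0]-[190,170])*3.25)
s=status.sense(); print(s["effort"],s["joint_positions"],s["force"])
im=viewer.capture("scene")[190:270,215:295,::-1]
cv2.imwrite("pics/p6.png",np.clip((cv2.resize(im,(600,600),interpolation=cv2.INTER_CUBIC)/255.)**.5*255,0,255).astype(np.uint8))
E
```

```text
(np.float64(0.076), np.float64(0.15199681557507022))
(np.float64(0.077), np.float64(3.5199164250544004))
0.04 [array([211.8231, 296.25  ]), array([372.8694, 385.9223])] [195.015  218.8756]
0.053 [array([209.7099, 284.2171]), array([372.4473, 374.5389])] [194.1256 210.7727]
0.07 [array([206.878 , 268.0925]), array([371.8813, 359.2747])] [192.9329 199.9072]
0.09 [array([203.4431, 248.534 ]), array([371.1942, 340.7444])] [191.4849 186.7163]
[ -0.0055 -52.8295  -6.121  -22.81     0.0287  -0.0552   0.0126] [ 0.3494  0.4606 -0.5279  1.9613  0.3301  0.788  -0.1429] [-0.121   0.2064  0.9493]
```

View pics/p6.png

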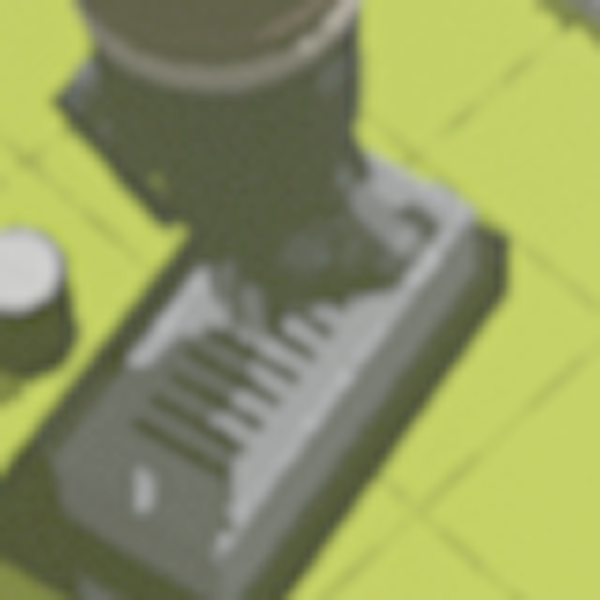

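carry_out --hand '[-1, -1, -1, -1, -1, -1, -1, -1]' --pt "0 0 0" --pt "0 0 0" --pt "0 0 0" --pt "0 0 0" --pt "0 5 0" --pt "0 5 0" --pt "0 4 0" --pt "0 0 0" --twist '[0, 0, 0, 0, 0, 0, 0, 0]'

```text
time: 25.4
eef_pos: [0.5252, -0.0155, 0.04]
tool_rot: [[0.221, 0.013, 0.975], [-0.975, -0.004, 0.221], [0.007, -1.0, 0.012]]
force: [-0.6, -0.7, -0.6]
width: 1.0
```

carry_out --hand '[-1, -1, -1]' --pt "0 4 0" --pt "0 4 0" --pt "0 0 0" --twist '[0, 0, 0]'

```text
time: 25.7
eef_pos: [0.5252, -0.0154, 0.0311]
tool_rot: [[0.221, 0.013, 0.975], [-0.975, -0.004, 0.221], [0.007, -1.0, 0.012]]
force: [-0.1, -0.9, 0.3]
width: 0.994
```

```bash
python3 go.py .5255 -.0149 .012 .2215
```

```text
t 25.7 pos [ 0.5252 -0.0154  0.0311] jaw 0.223 tilt -0.9999084479093134 F [-0.1416 -0.9034  0.3293] w 0.994
slide mm [-0.6 19.1  0.2] twist 0.1 after twist slide: [-0.6 19.1  0.2] q7 -0.16859506825771778
```

carry_out --hand '[-1, -1, -1, -1]' --pt "0 4 0" --pt "0 4 0" --pt "0 3 0" --pt "0 0 0" --twist '[0, 0, 0, 0]'

```text
time: 26.1
eef_pos: [0.5254, -0.0155, 0.0191]
tool_rot: [[0.221, 0.013, 0.975], [-0.975, -0.004, 0.221], [0.007, -1.0, 0.012]]
force: [-0.1, -0.4, -0.4]
width: 0.996
```

```bash
python3 go.py .5255 -.0149 .012 .2215; python3 - <<'E'
from h import *
im=viewer.capture("scene")[190:270,215:295,::-1]
cv2.imwrite("pics/p7.png",np.clip((cv2.resize(im,(600,600),interpolation=cv2.INTER_CUBIC)/255.)**.5*255,0,255).astype(np.uint8))
E
```

```text
t 26.1 pos [ 0.5254 -0.0155  0.0191] jaw 0.223 tilt -0.9999072722074597 F [-0.0904 -0.3542 -0.3565] w 0.996
slide mm [-0.6  7.1  0.1] twist 0.1 after twist slide: [-0.6  7.1  0.1] q7 -0.18157310697136878
```

View pics/p7.png

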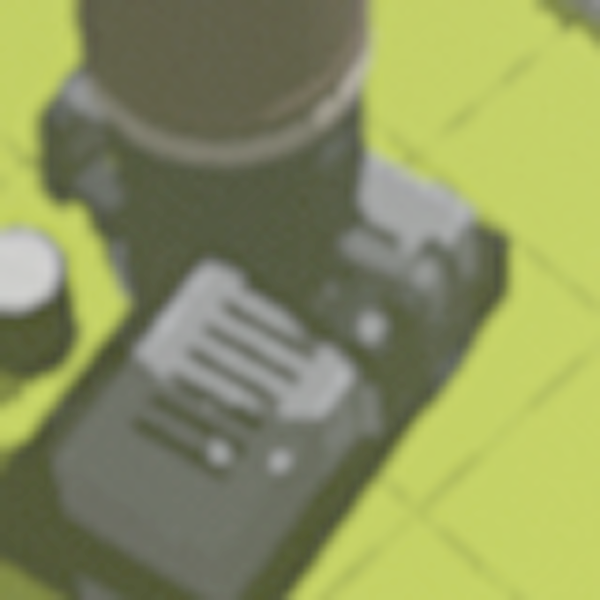

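carry_out --hand '[-1, -1, -1, -1]' --pt "0 2 0" --pt "0 2 0" --pt "0 2 0" --pt "0 0 0" --twist '[0, 0, 0, 0]'

```text
time: 26.55
eef_pos: [0.5258, -0.0155, 0.0131]
tool_rot: [[0.221, 0.014, 0.975], [-0.975, -0.004, 0.221], [0.007, -1.0, 0.013]]
force: [0.3, -0.7, 0.3]
width: 0.996
```

carry_out --hand '[1, 1, 1, 1]' --pt "0 0 0" --pt "0 0 0" --pt "0 0 0" --pt "0 0 0" --twist '[0, 0, 0, 0]' --squeeze 40

```text
time: 26.95
eef_pos: [0.5264, -0.0153, 0.0135]
tool_rot: [[0.221, 0.015, 0.975], [-0.975, -0.004, 0.221], [0.007, -1.0, 0.014]]
force: [1.1, -0.2, -1.0]
width: 0.74
```

carry_out --hand '[1, 1, 1, 1, 1, 1]' --pt "0 0 0" --pt "0 0 0" --pt "0 -2 0" --pt "0 -3 0" --pt "0 -3 0" --pt "0 -3 0" --twist '[0, 0, 0, 0, 0, 0]' --squeeze 60

```text
time: 27.55
eef_pos: [0.5244, -0.0154, 0.0224]
tool_rot: [[0.221, 0.011, 0.975], [-0.975, -0.003, 0.221], [0.005, -1.0, 0.01]]
force: [3.5, 0.1, -12.8]
width: 0.732
```

```bash
python3 go.py .5255 -.0149 .16 .2215
```

```text
t 27.55 pos [ 0.5244 -0.0154  0.0224] jaw 0.223 tilt -0.9999352728882501 F [  3.5452   0.145  -12.8383] w 0.732
slide mm [   0.4 -137.5    2.5] twist 0.1 after twist slide: [   0.4 -137.5    2.5] q7 -0.17577469643396446
```

carry_out --hand '[1, 1, 1, 1, 1]' --pt "0 -4 1" --pt "0 -4 0.5" --pt "0 -4 0" --pt "0 -4 0" --pt "0 -4 0" --twist '[0, 0, 0, 0, 0]'

```text
time: 28.05
eef_pos: [0.5248, -0.0154, 0.0442]
tool_rot: [[0.221, 0.009, 0.975], [-0.975, -0.003, 0.221], [0.005, -1.0, 0.008]]
force: [0.4, -0.3, -2.3]
width: 0.731
```

```bash
python3 go.py .5255 -.0149 .16 .2215
```

```text
t 28.05 pos [ 0.5248 -0.0154  0.0442] jaw 0.223 tilt -0.9999535585234794 F [ 0.3748 -0.3443 -2.2837] w 0.731
slide mm [   0.3 -115.8    1.8] twist 0.1 after twist slide: [   0.3 -115.8    1.8] q7 -0.15302626573080924
```

carry_out --hand '[1, 1, 1, 1, 1, 1]' --pt "0 -8 0" --pt "0 -12 0" --pt "0 -20 0" --pt "0 -25 0" --pt "0 -8 0" --pt "0 0 0" --twist '[0, 0, 0, 0, 0, 0]'

```text
time: 28.65
eef_pos: [0.5255, -0.0142, 0.1261]
tool_rot: [[0.222, 0.015, 0.975], [-0.975, -0.004, 0.222], [0.007, -1.0, 0.013]]
force: [0.1, -0.1, -2.4]
width: 0.731
```

```bash
python3 - <<'E'
from h import *
print(world((.5333,.2921,.091),[-.023,0,0]))
for n in("scene","top"):
    im=viewer.capture(n); print(n,[ (round(d["conf"],2),np.round(d["location"],4)) for d in viewer.landmark_of(n,"cover_mid")])
E
python3 go.py .5104 .29 .12 .091
```

```text
[[0.5104 0.29   0.    ]]
scene [(0.85, array([0.2984, 0.3602, 0.0375])), (0.65, array([ 0.5215, -0.0118,  0.1545])), (0.26, array([ 0.2915, -0.2942,  0.0018]))]
top [(0.76, array([0.3209, 0.1645, 0.0307])), (0.7, array([0.2948, 0.3654, 0.0331])), (0.59, array([ 0.5243, -0.0167,  0.1517])), (0.2, array([ 0.4797, -0.0223,  0.0375]))]
t 28.85 pos [ 0.524  -0.0143  0.1236] jaw 0.224 tilt -0.9999416079873092 F [-0.5208 -1.3783 -2.6261] w 0.734
slide mm [-299.8    2.4   54.2] twist 7.6 after twist slide: [-304.3    2.4   14.1] q7 -0.07664137301108
```

carry_out --hand '[1, 1, 1, 1, 1, 1, 1, 1]' --pt "0 0 0" --pt "0 0 0" --pt "-20 0 1" --pt "-30 0 1" --pt "-35 0 2" --pt "-35 0 2" --pt "-35 0 2" --pt "-35 0 2" --twist '[4, 3.6, 0, 0, 0, 0, 0, 0]'

```text
time: 29.65
eef_pos: [0.5135, 0.1734, 0.1125]
tool_rot: [[0.073, -0.006, 0.997], [-0.997, -0.008, 0.073], [0.007, -1.0, -0.007]]
force: [0.7, -0.4, -3.1]
width: 0.738
```

```bash
python3 go.py .5104 .29 .11 .091
```

```text
t 29.65 pos [0.5135 0.1734 0.1125] jaw 0.073 tilt -0.9999504407848978 F [ 0.6931 -0.3607 -3.0584] w 0.738
slide mm [-116.5    1.6    5.4] twist -1.0 after twist slide: [-116.4    1.6    7.5] q7 -0.6026365794879356
```

carry_out --hand '[1, 1, 1, 1, 1, 1]' --pt "-30 -1 1" --pt "-30 -1 1" --pt "-25 0 2" --pt "-12 0 1" --pt "0 0 0" --pt "0 0 0" --twist '[-1, 0, 0, 0, 0, 0]'

```text
time: 30.25
eef_pos: [0.5045, 0.2782, 0.1067]
tool_rot: [[0.099, -0.018, 0.995], [-0.995, -0.009, 0.099], [0.008, -1.0, -0.018]]
force: [-0.8, -0.8, -3.5]
width: 0.734
```

```bash
python3 go.py .5104 .29 .05 .091
```

```text
t 30.25 pos [0.5045 0.2782 0.1067] jaw 0.099 tilt -0.9998013669511758 F [-0.7793 -0.7761 -3.4588] w 0.734
slide mm [-11.6  56.4   8. ] twist 0.5 after twist slide: [-11.7  56.4   8. ] q7 -0.7641790339189442
```

carry_out --hand '[1, 1, 1, 1, 1, 1, 1]' --pt "-10 0 7" --pt "0 0 0" --pt "0 15 0" --pt "0 20 0" --pt "0 12 0" --pt "0 0 0" --pt "0 0 0" --twist '[0.5, 0, 0, 0, 0, 0, 0]'

```text
time: 30.95
eef_pos: [0.5122, 0.282, 0.055]
tool_rot: [[0.082, -0.018, 0.997], [-0.997, -0.013, 0.081], [0.012, -1.0, -0.019]]
force: [-0.8, -0.2, -2.2]
width: 0.728
```

```bash
python3 go.py .5104 .29 .0085 .091; python3 - <<'E'
from h import *
for n in("scene","top"):
    im=viewer.capture(n)
    for l in("cover_mid","heatsink"): print(n,[ (round(d["conf"],2),np.round(d["location"],4)) for d in viewer.landmark_of(n,l) if d["location"][1]>.2])
E
```

```text
t 30.95 pos [0.5122 0.282  0.055 ] jaw 0.081 tilt -0.9997519679010332 F [-0.756  -0.1757 -2.2097] w 0.728
slide mm [-8.7 46.4 -0.3] twist -0.5 after twist slide: [-8.7 46.4 -0.2] q7 -0.8185335823660651
scene [(0.84, array([0.2942, 0.3648, 0.0372])), (0.6, array([0.5097, 0.2851, 0.0818]))]
scene [(0.82, array([ 0.5793,  0.3111, -0.0007]))]
top [(0.64, array([0.2914, 0.3664, 0.0346]))]
top [(0.56, array([0.5812, 0.311 , 0.0025]))]
```

carry_out --hand '[1, 1, 1, 1, 1, 1, 1]' --pt "-8 0 0" --pt "0 0 0" --pt "0 10 0" --pt "0 12 0" --pt "0 8 0" --pt "0 0 0" --pt "0 0 0" --twist '[-0.5, 0, 0, 0, 0, 0, 0]'

```text
time: 31.95
eef_pos: [0.5112, 0.2912, 0.0231]
tool_rot: [[0.092, -0.016, 0.996], [-0.996, -0.012, 0.092], [0.011, -1.0, -0.017]]
force: [0.0, 0.6, -2.1]
width: 0.735
```

```bash
python3 go.py .5104 .29 .0085 .091
```

```text
t 31.95 pos [0.5112 0.2912 0.0231] jaw 0.092 tilt -0.9997926621231494 F [ 0.0482  0.6429 -2.1048] w 0.735
slide mm [ 1.  14.7 -0.7] twist 0.1 after twist slide: [ 1.  14.7 -0.7] q7 -0.847531667457139
```

carry_out --hand '[1, 1, 1, 1, 1]' --pt "0 4 0" --pt "0 4 0" --pt "0 2 0" --pt "0 1.5 0" --pt "0 1.5 0" --twist '[0, 0, 0, 0, 0]'

```text
time: 32.45
eef_pos: [0.5115, 0.2911, 0.0096]
tool_rot: [[0.092, -0.015, 0.996], [-0.996, -0.012, 0.091], [0.01, -1.0, -0.016]]
force: [-0.3, -0.3, -1.1]
width: 0.733
```

```bash
python3 go.py .5104 .29 .0085 .091
```

```text
t 32.45 pos [0.5115 0.2911 0.0096] jaw 0.091 tilt -0.9998110228491007 F [-0.3218 -0.2927 -1.1454] w 0.733
slide mm [ 1.   1.1 -1.2] twist 0.0 after twist slide: [ 1.   1.1 -1.2] q7 -0.8582136745582801
```

Contact is beginning (weight dropping). Two more small steps.

carry_out --hand '[1, 1, 1, 1]' --pt "0 1 0" --pt "0 1 0" --pt "0 0.7 0" --pt "0 0 0" --twist '[0, 0, 0, 0]'

```text
time: 32.85
eef_pos: [0.5116, 0.2912, 0.0097]
tool_rot: [[0.092, -0.014, 0.996], [-0.996, -0.013, 0.091], [0.011, -1.0, -0.015]]
force: [0.2, 0.3, -3.0]
width: 0.736
```

```bash
python3 go.py .5104 .29 .0085 .091
```

```text
t 32.85 pos [0.5116 0.2912 0.0097] jaw 0.091 tilt -0.9998264978676847 F [ 0.2037  0.2846 -3.0285] w 0.736
slide mm [ 1.   1.2 -1.3] twist 0.0 after twist slide: [ 1.   1.2 -1.3] q7 -0.8601510531410149
```

carry_out --hand '[1, 1, 1]' --pt "0 2 0" --pt "0 2 0" --pt "0 0.5 0" --twist '[0, 0, 0]'

```text
time: 33.15
eef_pos: [0.5119, 0.2913, 0.0096]
tool_rot: [[0.091, -0.011, 0.996], [-0.996, -0.014, 0.091], [0.013, -1.0, -0.012]]
force: [-0.5, 0.2, -2.2]
width: 0.735
```

```bash
python3 go.py .5104 .29 .0085 .091
```

```text
t 33.15 pos [0.5119 0.2913 0.0096] jaw 0.091 tilt -0.9998423424957629 F [-0.4899  0.1787 -2.2147] w 0.735
slide mm [ 1.1  1.1 -1.6] twist 0.0 after twist slide: [ 1.1  1.1 -1.6] q7 -0.8634146189997968
```

```bash
python3 - <<'E'
from h import *
s=status.sense(); print(s["joint_positions"],s["effort"],s["force"],s["moment"])
O=[]
for n,x,y,w in(("scene",270,120,120),("top",170,160,120)):
    im=viewer.capture(n); k=390/w
    print(n,[ (round(d["conf"],2),np.round(d["location"],4)) for d in viewer.landmark_of(n,"cover_mid") if d["location"][0]>.4])
    I=cv2.resize(im[y:y+w,x:x+w,::-1],None,fx=k,fy=k,interpolation=cv2.INTER_CUBIC)
    O.append(np.clip((I/255.)**.6*255,0,255).astype(np.uint8))
cv2.imwrite("pics/p8.png",np.hstack(O))
E
```

```text
[-0.227   0.6366 -0.5197  1.8049  0.4176  0.8291 -0.8634] [  0.3006 -64.7598  -8.3343 -22.8366   0.1481   0.1851  -0.0724] [-0.4899  0.1787 -2.2147] [0.1521 0.1027 0.0134]
scene [(0.93, array([0.5088, 0.2958, 0.037 ])), (0.65, array([0.5762, 0.3094, 0.0016]))]
top [(0.4, array([0.5789, 0.3098, 0.0016]))]
```

View pics/p8.png

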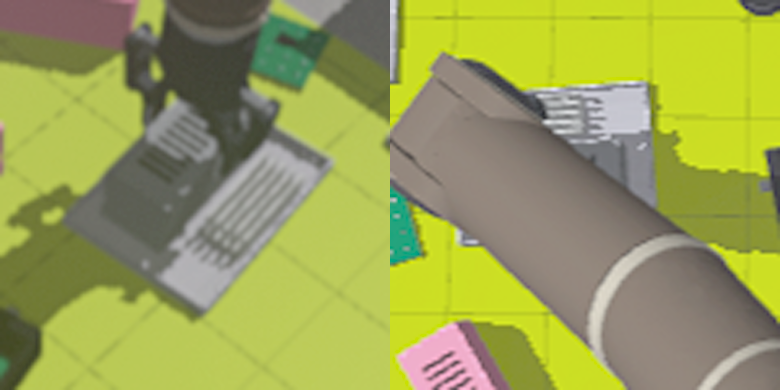

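carry_out --hand '[1]' --pt "0 2.5 0" --twist '[0]'

```text
time: 33.45
eef_pos: [0.5121, 0.2912, 0.0091]
tool_rot: [[0.091, -0.011, 0.996], [-0.996, -0.015, 0.091], [0.014, -1.0, -0.012]]
force: [-13.6, -10.0, 42.5]
width: 0.738
```

```bash
python3 go.py .5104 .29 .0085 .091
```

```text
t 33.45 pos [0.5121 0.2912 0.0091] jaw 0.091 tilt -0.9998334774915878 F [-13.5934 -10.0098  42.5104] w 0.738
slide mm [ 1.1  0.6 -1.8] twist 0.0 after twist slide: [ 1.1  0.6 -1.8] q7 -0.8652457589665812
```

carry_out --hand '[1, 1, -0.9, -0.9, -0.9, -0.9]' --pt "0 -0.3 0" --pt "0 0 0" --pt "0 0 0" --pt "0 0 0" --pt "0 0 0" --pt "0 0 0" --twist '[0, 0, 0, 0, 0, 0]'

```text
time: 34.05
eef_pos: [0.513, 0.2919, 0.0091]
tool_rot: [[0.091, -0.009, 0.996], [-0.996, -0.013, 0.091], [0.012, -1.0, -0.011]]
force: [-0.5, 0.1, -0.0]
width: 0.95
```

carry_out --hand '[-0.9, -0.9, -0.9, -0.9, -0.9, -0.9, -0.9, -0.9]' --pt "0 -4 0" --pt "0 -8 0" --pt "0 -15 0" --pt "0 -25 0" --pt "0 -35 0" --pt "0 -40 0" --pt "0 -40 0" --pt "0 -20 0" --twist '[0, 0, 0, 0, 0, 0, 0, 0]'

```text
time: 34.85
eef_pos: [0.5128, 0.2943, 0.2069]
tool_rot: [[0.093, -0.013, 0.996], [-0.996, -0.014, 0.093], [0.013, -1.0, -0.014]]
force: [-0.1, 0.5, 0.8]
width: 0.954
```

carry_out --hand '[-0.9, -0.9, -0.9, -0.9, -0.9, -0.9, -0.9, -0.9]' --pt "30 0 0" --pt "40 0 0" --pt "40 0 0" --pt "40 0 0" --pt "40 0 0" --pt "20 0 0" --pt "0 0 0" --pt "0 0 0" --twist '[0, 0, 0, 0, 0, 0, 0, 0]'

```text
time: 35.65
eef_pos: [0.5346, 0.0831, 0.2259]
tool_rot: [[0.098, 0.006, 0.995], [-0.995, -0.006, 0.098], [0.007, -1.0, 0.006]]
force: [0.1, 0.8, 0.3]
width: 0.953
```

```bash
python3 - <<'E'
from h import *
s=status.sense(); print(s["time"],s["eef_pos"],s["force"],s["width"])
O=[]; M={}
PC=np.r_[world((.5333,.2921,.091),[-.023,0,.0365])[0]]
for n,x,y,w in(("scene",240,120,130),("top",170,160,120)):
    im=viewer.capture(n); k=390/w
    for l in("cover_mid","heatsink","probe_grip","driver_mid","nutdriver_mid","capacitor"): print(n,l,[ (round(d["conf"],2),np.round(d["location"],4)) for d in viewer.landmark_of(n,l)][:3])
    m=mask(n,"cover_mid",PC)
    if m is not None: M[n]=m
    I=cv2.resize(im[y:y+w,x:x+w,::-1],None,fx=k,fy=k,interpolation=cv2.INTER_CUBIC)
    O.append(np.clip((I/255.)**.6*255,0,255).astype(np.uint8))
if M: print(list(M),fit((.5104,.29,.09),[box(-.032,.032,-.075,.075,.003,.07)],M))
im=viewer.capture("scene"); cv2.imwrite("pics/p9.png",np.vstack([np.hstack(O),cv2.resize(im[210:280,100:360,::-1],(780,210),interpolation=cv2.INTER_CUBIC)]))
E
```

```text
35.65 [0.5346 0.0831 0.2259] [0.0998 0.8465 0.3407] 0.9527430659325672
scene cover_mid [(0.91, array([0.5078, 0.2915, 0.032 ])), (0.82, array([0.3207, 0.1579, 0.0364])), (0.63, array([ 0.4366, -0.0507, -0.0024]))]
scene heatsink [(0.72, array([0.5774, 0.312 , 0.0037]))]
scene probe_grip [(0.46, array([ 0.5461, -0.3112,  0.1128]))]
scene driver_mid [(0.82, array([ 0.5232, -0.2185,  0.1128])), (0.69, array([ 0.5482, -0.3123,  0.1108])), (0.29, array([ 0.4365, -0.0507,  0.0008]))]
scene nutdriver_mid [(0.75, array([ 0.5603, -0.3584,  0.1059]))]
scene capacitor [(0.5, array([ 0.4375, -0.0507, -0.0025]))]
top cover_mid [(0.85, array([0.5114, 0.2898, 0.0354])), (0.81, array([0.2931, 0.3648, 0.0362]))]
top heatsink [(0.56, array([0.5794, 0.3102, 0.0036]))]
top probe_grip [(0.54, array([ 0.5415, -0.3125,  0.1108]))]
top driver_mid [(0.48, array([ 0.5231, -0.2156,  0.1091]))]
top nutdriver_mid [(0.32, array([ 0.5321,  0.2949, -0.0058]))]
top capacitor [(0.71, array([ 0.2919, -0.2854, -0.0022]))]
['scene', 'top'] (array([0.5132, 0.2924, 0.0818]), np.float64(0.07247689366340637))
```

View pics/p9.png

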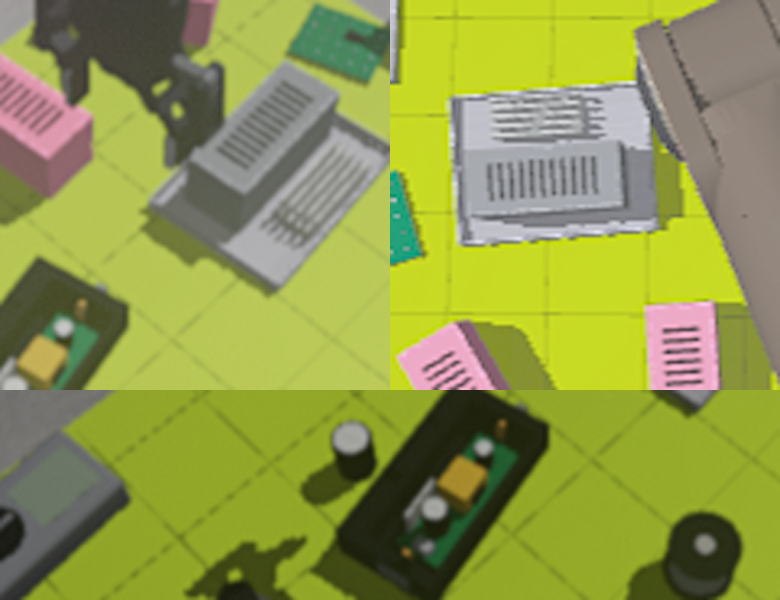

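The cover lies flat and right way up in the tray (top view, about (545,180)), in front of the heat sink. The module is open with its board showing, and the probe is still found in its hole. I'm handing in.

```bash
python3 -c "
from workcell import r
print(r.hand_in())"
```

```text
the job is handed in; nothing more can be done
None
```

The power module is open, its cover is in the larger tray, and the probe is back upright in its own rack hole. I handed the job in at about 36 s of the 72 s allowed; no verdict was reported.

- **Latch:** the probe tip slid along the groove and dropped into the release slot. I pushed it until it met a hard stop, with about 13 mm of tip travel below the groove floor and 20 N. That matches the 6 mm drop plus the 7 mm of latch travel.
- **Cover:** it came straight up and now lies flat and right way up in the tray, in front of the heat sink. The final fit put it at (0.513, 0.292), about 4 mm from the target centre and within 0.01 rad of the tray's angle.
- **Last checks:** the final picture shows the module open and the cover flat. The networks found the probe, screwdriver, heat sink and capacitor where they were. The nut driver was confirmed only by the scene camera, and I did not compare the reel, jar, multimeter and cleaner pot at the end.

Some things went wrong or disagreed:
- **First grasp of the cover:** it closed on nothing. The fingertips appeared to be at least 20 mm higher than the TCP reading implied, so I went about 27 mm lower and gripped again.
- **Tool tilt:** the tool drifted by up to about 1.2° during fast moves.
- **Setting the cover down:** the wrist force read about -2 N at first, as if the cover were not resting on anything. The next small step then gave 42 N through the cover before I released it. That is under the 120 N wrist limit. The 40 N limit is for the arm and the gripper's body, and I don't believe they touched anything.

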